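# Close the cover of a spoon-gluing jig

### The job

On the craft table, swing the gluing jig's hold-down lever off the bed and into the marked notch of its quadrant, and leave it there. Then take the cover by its handle, set it square to the jig on top of the locating pin with its hidden hole a finger's width or two beside the pin, and slide it across until the hole finds the pin and the cover drops on. Press the cover firmly down until the sprung rubber strips give fully, and finish while still holding it pressed down; do not disturb the other things on the table.

Things in the scene. Friction and masses are not known exactly. Their poses are not given: they have to be found in the camera images.
- jig: Gluing jig, fixed: plywood block 130 (x) x 270 (y) x 30 mm. Origin: centre of its underside, on the table; z up; its flat top is the bed. A pink spoon, fixed, lies in a channel in the bed. Two black sprung rubber strips, 14 x 100 mm, lie along y at x = -36 and +36 mm, y from -15 to 85 mm; they stand 9 mm above the bed when free and carry the cover.
- pin_top (a point): Centre of the flat top of the steel locating pin, which stands up fixed from the bed at jig x = 0, y = +35 mm: 14 mm diameter, 20 mm tall (its top 50 mm above the table), the last 3 mm tapering to 10 mm diameter.
- lever (a joint): Angle of the steel hold-down lever about its upright pivot, rad. 0: it points along jig +y, over the pin; growing: clockwise seen from above, towards jig +x. Range 0 to 1.6, starts at 0 to 0.3. Stiff (about 1 N at the knob), stays where left. The marked notch, a gap in the raised steel quadrant with a white line beyond it, is at 1.10; in the notch means within 0.13 of that.
- lever_pivot (a point): On the lever's pivot axis (jig x = 0, y = -75 mm), at the height of the lever's top face, 64 mm above the table. The quadrant under the lever is an arc of steel 60 to 80 mm from the pivot, standing 22 mm above the bed, with the notch as its gap; a small ear of the bed at the jig's +x side (to x = 106 mm) carries the white line.
- lever_knob (a point): Centre of the top of the lever's knob, a black upright cylinder, 18 mm diameter, 36 mm tall, standing on the lever 112 mm from the pivot; its top is 100 mm above the table. The lever under it is 16 mm wide, its top face 64 mm and its underside 56 mm above the table.
- cover: Loose cover, about 0.22 kg, flat on the table at the start: plywood plate 90 (x) x 120 (y) x 24 mm with a dark wooden rib as handle centred on top, 16 mm wide (x), 75 long (y), 36 tall (top 60 mm above the underside). Origin: centre of the underside, z up. On the jig its x axis lies along the jig's x, either way round.
- cover_hole (a point): Mouth of the blind hole in the middle of the cover's underside (same point as the cover's origin): 18 mm diameter, 20 mm deep, not seen from above. On top of the pin it is 50 mm above the table; dropped on and resting on the strips, 39 mm; pressed home, 33 mm.
- pad (a joint): How far the two sprung rubber strips are pressed down, m: 0 free, 0.006 fully down. They start to give at 3 N and need 15 N in all for the full 6 mm (about 2 N per mm); the cover's own weight is 2.2 N of that.
- phone: Bystander: phone, 150 x 74 x 9 mm, lying on the table near the robot. Origin: centre of its underside.
- spoon_a: Bystander: loose pink plastic spoon, 146 mm long, 7 mm high. Origin on its underside near the middle.
- spoon_b: Bystander: loose mint plastic spoon, 146 mm long, 7 mm high. Origin on its underside near the middle.
- marker: Bystander: thick marker pen, 143 mm long, 17 mm high, lying. Origin on its underside near the middle.
- tape: Bystander: roll of tape lying flat, 90 mm diameter, 24 mm high. Origin: centre of its underside.
- glue: Bystander: white glue bottle, 44 mm diameter, 120 mm tall, standing. Origin: centre of its underside.
- mug: Bystander: white mug, 80 mm diameter, 90 mm tall, standing. Origin: centre of its underside.
There are look-alikes about, which are no part of the job. Of the things like the cover, leave any that is orange, purple or turquoise; of the rest the larger one is meant.

How it is judged:
On the way, in this order (a step that is already met when the one before it is completed fails the run):
1. the hold-down lever lies in the marked notch (value of joint lever between 0.97 and 1.23 rad), for 0.3 s.
2. the cover is set on top of the pin, its hole 8 to 45 mm beside the pin (all of step 1 and contact force between cover and jig above 0.3 N and z of cover in the frame of jig between 0.046 and 0.056 m and horizontal distance between cover and pin_top between 0.008 and 0.045 m), for 0.1 s.
3. the cover has dropped over the pin, square on the jig (all of step 1 and horizontal distance between cover and pin_top below 0.004 m and angle between cover's own z axis and vertical below 0.08 rad and angle between the x axis of cover and the x axis of jig, either way round below 0.15 rad and z of cover in the frame of jig below 0.041 m), for 0.2 s.
At the end, for the whole second after the job is handed in: The cover sits over the pin (hole within 4 mm of the pin's axis, level within 0.08 rad, square to the jig within 0.15 rad) and the robot's fingers still hold it pressed down, at rest, with the sprung strips at least 3.5 of their 6 mm down; the lever lies within 0.13 rad of the notch (all of step 1 and horizontal distance between cover and pin_top below 0.004 m and angle between cover's own z axis and vertical below 0.08 rad and angle between the x axis of cover and the x axis of jig, either way round below 0.15 rad and value of joint pad above 0.0035 m and z of cover in the frame of jig below 0.0365 m and contact force between the fingers and cover above 2 N and linear speed of cover below 0.02 m/s); the arm keeps its last pose, push and grip.
It fails at once if a bystander is pushed more than 30 mm (distance of any of phone, spoon_a, spoon_b, marker, tape, glue, mug from where it was at the start of the episode above 0.03 m).
It also fails if it takes over 61 s, if anything falls off the work surface, if the arm or the gripper's body presses on something with over 40 N, if the wrist force passes 120 N, or if a joint passes its speed limit or range.

### The arm

A 6-joint arm with a two-finger parallel gripper is mounted at the origin on the work surface. World frame = base frame: x ahead of the robot, y to its left, z up, the work surface at z = 0. Lengths are in m, angles in rad, forces in N, time in s.
With the tool pointing down it reaches from about 0.3 to 0.775 m from the base axis. Payload 14.6 kg.
Tool frame: the origin (TCP) lies at the very end of the fingers, on their centre line; the grasp point (between the pads) lies 19 mm behind it; z points along the fingers, y is the line along which they close (so a half turn about z gives the same grasp; the last joint's range is limited). The gripper opens to 94 mm and grips with 3 to 60 N. Pads are 16 mm wide; open, the fingers measure 119 mm over their backs; the gripper's body (75 mm by 177 mm) begins 78 mm behind the grasp point.
Start: joints at [1.033, 0.3, 1.521, -0, 1.321, -0.067], TCP at [0.249, 0.49, 0.205] pointing down, gripper open.
Joint ranges: [-3.03, 3.03], [-0.79, 2.21], [0.23, 2.52], [-1.04, 4.18], [0, 3.07], [-2.55, 2.55]. Speed limits (rad/s): [2.22, 2.22, 2.57, 3.14, 3.14, 3.14].

### API

Orientations are given as [roll, pitch, yaw] about the fixed x, y, z axes, in that order (R = Rz(yaw) Ry(pitch) Rx(roll)).
In Python, from station import ctrl gives the robot as it stands.
- The arm moves only by the tool move_arm, never from a script. Its argument "increments" is a list of rows, each a list of 7 numbers: the opening, from 0 (shut) to 1 (fully open), then the shift along the tool's x, y, z in units of 50 mm (1.0 is 50 mm), then the turn, a rotation vector about the tool's x, y, z in rad. In form: [[claw, tx, ty, tz, rx, ry, rz], ...]. A call has 1 to 20 rows; each row shifts and turns the commanded pose from where the row before left it, along the tool's axes as they then stand; what a row does not reach is not made up. A row lasts 1/10 s, in which the tool goes at most 50 mm and 8.59 degrees, less where a joint would pass 70% of its speed; a pose out of reach is approached as far as the arm can. A call is refused whole if a number of a shift passes 1 or a number of a turn 0.15, either way. A call with a gripper value outside its range is refused whole. The fingers move at their own pace and stop on an object; "force" is the grip in N (left out, the last holds). Time passes only in rows, so rows that do not move let the fingers close. It gives the time, the measured TCP pose, the force, the opening and the grip force at its end, in the units of the state.
- ctrl.get_obs(): the state, without advancing time (a new reading comes with each control period).
- ctrl.camera(name): name is "scene" or "top" or "wrist"; returns a dict with "color" (384x512x3 uint8, blue, green, red), "K" (3x3 intrinsics, pixels), "pose" (4x4, takes a point from camera to world coordinates); the wrist camera has in their place "tool_from_camera" (4x4, takes a point from camera to tool coordinates, whose origin is the TCP and whose axes are the flange's). Camera axes: x right, y down, z forward; pixel columns grow to the right and rows downward; lengths in m; the calibration is good to about 2 mm. A picture is of the moment at which its call begins: read the wrist's pose just before it. There is no depth.
- ctrl.hand_in(): hands the job in; it is judged then, once.
Trained networks look in a picture, given as the dict that the camera call returned (one of the last four; its "shot" number tells which), for a name from the list of things; names that differ only in an ending like _2 or _b are one class to them, and where a whole thing is asked for, a point or a joint stands for the part that bears it (a point fixed in the world has none). Each returns a list of dicts, best first, with "conf" (0 to 1); they miss things now and then, are a little off and sometimes report something else, mostly with a low value. They report only what shows in the picture. A call takes as long as a camera call. They do not tell look-alikes from the thing itself.
- ctrl.cut_out(name, picture): "mask" (384x512 bool, what is visible of it) and "centre" ([row, column] in pixels, amid what is visible of it).
The state is a dict: "time_s": time; "qpos": joint angles; "joint_vel": joint speeds; "tau": joint torques, N m; "ee_pos": TCP position; "eef_rot": TCP orientation; "force": force on the tool from outside, world axes, zero at the start; "moment": the same for the moment, N m; "grip_width": finger opening in m; "grip_force": force on a finger pad.
Only numpy, scipy, OpenCV 4.12 (cv2) and the standard library are available. Lean on these libraries where they do the work, as an engineer would, in place of code of your own. Each camera call takes 0.05 s, during which the arm holds its last target. There are 200 camera calls.

## Working session

There is one attempt and no reset: what is moved stays moved. The work goes in short steps, Python scripts to look and compute and a tool call to move; the robot and the scene stay as the last step left them, time stands still between calls to the robot, and variables do not carry over. Pictures are saved under pics/ and viewed, at most 10 in all, crops included, and the job is handed in when it is done.

Besides the shell and the picture viewer there is one more tool, called after "Request:" as name(argument=value, ...) on one line, values as JSON. move_arm: Moves the arm, as the interface text tells. Its arguments: {"type":"object","properties":{"increments":{"type":"array","items":{"type":"array","items":{"type":"number"}}},"force":{"type":"number"}},"required":["increments"]}

```bash
mkdir -p pics; cat > h.py <<'E'
import numpy as np, cv2
from station import ctrl
from scipy.spatial.transform import Rotation as R
def unproj(p,u,v,z,pose=None):
    P=p["pose"] if pose is None else pose
    d=P[:3,:3]@np.linalg.inv(p["K"])@np.array([u,v,1.]); o=P[:3,3]
    return o+d*(z-o[2])/d[2]
def proj(p,X,pose=None):
    P=np.array(p["pose"] if pose is None else pose)
    c=P[:3,:3].T@(np.array(X)-P[:3,3]); q=p["K"]@c; return q[:2]/q[2]
def wpose(o,p):
    T=np.eye(4);T[:3,:3]=R.from_euler('xyz',o["eef_rot"]).as_matrix();T[:3,3]=o["ee_pos"]
    return T@np.array(p["tool_from_camera"])
E
python3 - <<'E'
from h import *
o=ctrl.get_obs(); print(o["ee_pos"],o["eef_rot"],o["force"],o["time_s"])
ps={n:ctrl.camera(n) for n in("scene","top")}
for n,p in ps.items():
    cv2.imwrite(f"pics/{n}0.png",p["color"])
    print(n,np.round(p["pose"],3).tolist())
    for k in("cover","lever_knob","jig","lever"):
        for d in ctrl.cut_out(k,p)[:4]:
            m=d["mask"]; print(n,k,round(d["conf"],2),np.round(d["centre"]),m.sum(),p["color"][m].mean(0).round())
E
```

```text
[0.24933303 0.48993376 0.20490887] [-3.14044508e+00 -6.08021206e-05  2.67083496e+00] [-0.22056064 -0.40951815  0.53124363] 0.0
scene [[-0.794, 0.495, -0.354, 0.96], [0.608, 0.644, -0.464, 0.714], [-0.002, -0.583, -0.812, 1.295], [0.0, 0.0, 0.0, 1.0]]
scene cover 0.95 [258. 331.] 1041 [157.  58. 128.]
scene cover 0.91 [257. 271.] 1095 [111. 159. 197.]
scene cover 0.76 [307. 321.] 584 [169. 177.  24.]
scene cover 0.69 [281. 232.] 551 [120. 171. 205.]
scene lever_knob 0.67 [186. 211.] 173 [124. 130. 135.]
scene jig 0.79 [199. 214.] 2598 [131. 171. 200.]
scene jig 0.64 [185. 212.] 159 [127. 130. 133.]
scene lever 0.59 [187. 209.] 170 [124. 128. 131.]
scene lever 0.45 [256. 272.] 1102 [111. 159. 197.]
top [[0.004, -0.988, 0.155, 0.268], [-1.0, -0.003, 0.006, 0.011], [-0.005, -0.155, -0.988, 1.276], [0.0, 0.0, 0.0, 1.0]]
top cover 0.87 [171. 178.] 1240 [123. 175. 204.]
top cover 0.87 [123. 177.] 607 [126. 179. 207.]
top cover 0.79 [223. 139.] 1337 [179.  76. 147.]
top cover 0.75 [182. 107.] 660 [176. 182.  36.]
top lever_knob 0.81 [166. 294.] 288 [159. 163. 167.]
top lever_knob 0.36 [225. 270.] 1247 [160. 157. 158.]
top jig 0.89 [168. 283.] 4170 [143. 187. 209.]
top jig 0.18 [171. 292.] 255 [162. 164. 167.]
top lever 0.86 [166. 293.] 347 [153. 158. 165.]
```

View pics/top0.png

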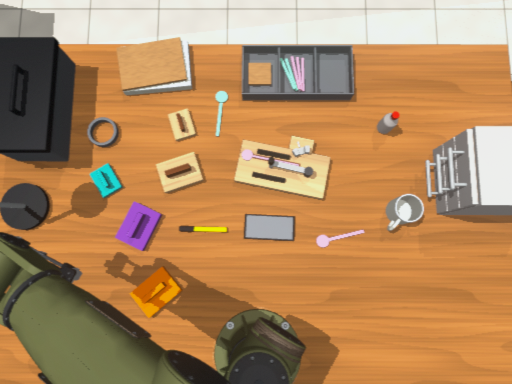

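View pics/scene0.png

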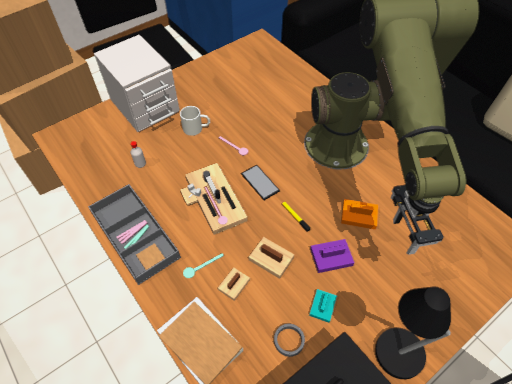

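Candidates for the cover in the top picture: plywood large (178,171), plywood small (181,124), purple (139,226), turquoise (106,180), orange (155,292). The large plywood one at (178,171) fits: it isn't one of the excluded colours and is bigger than the other plywood one. I'll confirm this in a crop and measure roughly.

```bash
python3 - <<'E'
from h import *
p=ctrl.camera("top"); im=p["color"]
cv2.imwrite("pics/crop1.png",cv2.resize(im[95:215,145:345],None,fx=4,fy=4,interpolation=cv2.INTER_CUBIC))
for n,z,(u,v) in[("cover",.03,(178,171)),("small",.03,(181,124)),("jigc",.03,(283,169)),("knobend?",.1,(272,162)),("piv",.064,(308,171)),("ear",.03,(303,145)),("phone",0,(270,227)),("mint",0,(220,115)),("mug",.09,(405,210)),("glue",.1,(390,120)),("marker",0,(204,229)),("tape",0,(102,131))]:
    print(n,unproj(p,u,v,z).round(3))
w=ctrl.camera("wrist");print(np.round(w["tool_from_camera"],3).tolist(),w["K"].tolist())
E
```

```text
cover [0.525 0.237 0.03 ]
small [0.671 0.232 0.03 ]
jigc [ 0.532 -0.077  0.03 ]
knobend? [ 0.537 -0.041  0.1  ]
piv [ 0.519 -0.147  0.064]
ear [ 0.606 -0.138  0.03 ]
phone [ 0.361 -0.039  0.   ]
mint [0.71  0.117 0.   ]
mug [ 0.403 -0.413  0.09 ]
glue [ 0.661 -0.38   0.1  ]
marker [0.354 0.159 0.   ]
tape [0.657 0.483 0.   ]
[[-0.001, -0.974, -0.228, 0.067], [1.0, -0.001, 0.001, -0.001], [-0.001, -0.228, 0.974, -0.179], [0.0, 0.0, 0.0, 1.0]] [[308.6205377050902, 0.0, 256.02728011360176], [0.0, 308.6205377050902, 190.46358749762655], [0.0, 0.0, 1.0]]
```

View pics/crop1.png

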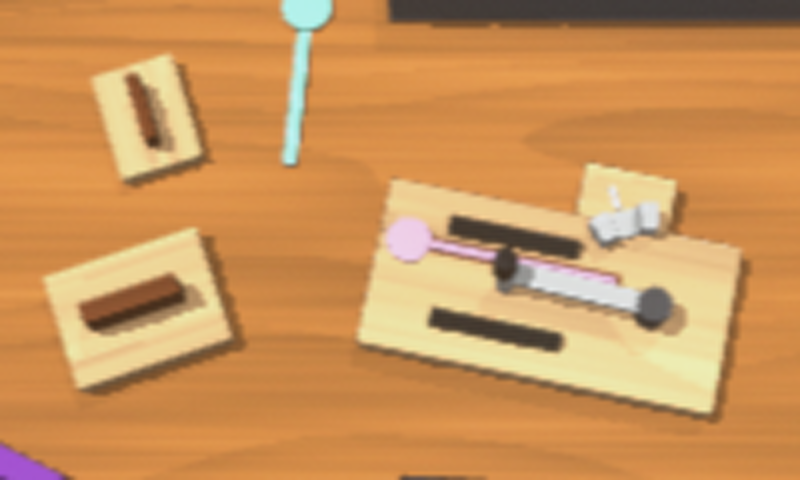

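Crop confirms it: the large plywood plate with the dark rib is at crop (140,305), i.e. top (180,171). The lever's knob is at crop (507,262), its pivot at (655,305), and the notch and white line are at about (615,205). I'll move the wrist camera over the jig.

Request:
move_arm(increments=[[1,-0.68,-0.54,-0.06,0,0,0],[1,-0.68,-0.54,-0.06,0,0,0],[1,-0.68,-0.54,-0.06,0,0,0],[1,-0.68,-0.54,-0.06,0,0,0],[1,-0.68,-0.54,-0.06,0,0,0],[1,-0.68,-0.54,-0.06,0,0,0],[1,-0.68,-0.54,-0.06,0,0,0],[1,-0.68,-0.54,-0.06,0,0,0],[1,-0.68,-0.54,-0.06,0,0,0],[1,-0.68,-0.54,-0.06,0,0,0],[1,-0.68,-0.54,-0.06,0,0,0],[1,-0.68,-0.54,-0.06,0,0,0],[1,-0.68,-0.54,-0.06,0,0,0],[1,-0.68,-0.54,-0.06,0,0,0],[1,-0.68,-0.54,-0.06,0,0,0]])

```text
time_s: 2.1
ee_pos: [0.5207, -0.104, 0.2507]
eef_rot: [3.142, 0.0, 2.671]
force: [1.0, 0.4, -0.2]
grip_width: 0.0941
grip_force: 0.0
```

Request:
move_arm(increments=[[0.5,0,0,0,0,0,0.145],[0.5,0,0,0,0,0,0.145],[0.5,0,0,0,0,0,0.145],[0.5,0,0,0,0,0,0.145],[0.5,0,0,0,0,0,0.145],[0.5,0,0,0,0,0,0.145],[0.5,0,0,0,0,0,0.145],[0.5,0,0,0,0,0,0.145],[0.5,0,0,0,0,0,0.13],[0.5,0,0,0,0,0,0],[0.5,0,0,0,0,0,0]])

```text
time_s: 3.2
ee_pos: [0.5203, -0.1021, 0.2505]
eef_rot: [-3.142, -0.0, 1.385]
force: [-0.1, -0.2, 0.6]
grip_width: 0.0468
grip_force: 0.0
```

```bash
python3 - <<'E'
from h import *
import pickle
o=ctrl.get_obs(); w=ctrl.camera("wrist"); print(o["ee_pos"],o["eef_rot"],o["time_s"],o["grip_width"])
cv2.imwrite("pics/w1.png",w["color"]); pickle.dump((o,w),open("w1.pkl","wb"))
for k in("lever_knob","jig","lever"):
    for d in ctrl.cut_out(k,w)[:2]:
        m=d["mask"]; print(k,round(d["conf"],2),np.round(d["centre"]),m.sum())
cv2.imwrite("pics/w1b.png",cv2.resize(w["color"],(800,600),interpolation=cv2.INTER_CUBIC))
E
```

```text
[ 0.52028217 -0.10208397  0.25046243] [-3.14159025e+00 -2.81923398e-05  1.38479272e+00] 3.2 0.04678856950890803
lever_knob 0.85 [169. 267.] 1501
lever_knob 0.29 [138. 266.] 22512
jig 0.85 [138. 267.] 22462
lever 0.75 [169. 262.] 1705
lever 0.46 [137. 267.] 22283
```

View pics/w1b.png

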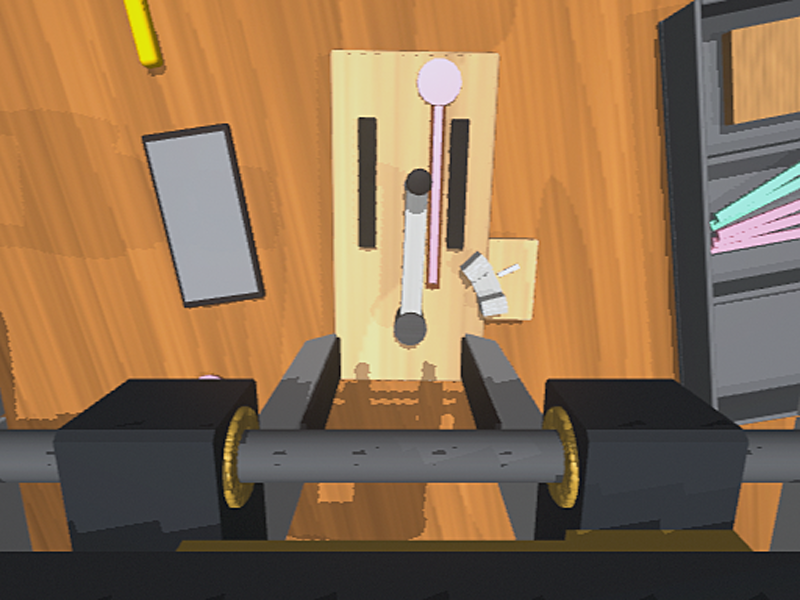

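The wrist view shows the jig's bed with corners at (333,51) and (498,53), the strips at (368,183) and (458,184), the knob top at (419,182), the pivot at (410,325) and the notch with its white line at (510,270). Next I'll fit the jig pose.

```bash
python3 - <<'E'
from h import *
import pickle
from scipy.optimize import least_squares
o,w=pickle.load(open("w1.pkl","rb")); T=wpose(o,w)
s=1/1.5625
F=[((-65,135,30),(333,51)),((65,135,30),(498,53)),((-43,85,39),(359,118)),((-29,85,39),(376,118)),((29,85,39),(452,119)),((43,85,39),(469,119)),
((-43,-15,39),(360,247)),((-29,-15,39),(377,248)),((29,-15,39),(447,248)),((43,-15,39),(464,249)),((0,-75,64),(410,325))]
A=np.array([f[0] for f in F])/1e3; B=np.array([f[1] for f in F])*s
def W(q,a): 
    r=R.from_euler('z',q[2]); return r.apply(a)+[q[0],q[1],0]
f=lambda q:(np.array([proj(w,x,T) for x in W(q,A)])-B).ravel()
r=least_squares(f,[.53,-.08,-.19],loss='soft_l1'); q=r.x; print(q,f(q).reshape(-1,2).round(1).tolist())
for a in((0,-.075,.064),(0,.035,.05)): print(W(q,np.array([a])))
k=unproj(w,419*s,182*s,.1,T); pv=W(q,np.array([[0,-.075,.064]]))[0]
d=R.from_euler('z',-q[2]).apply(k-pv); print("knob",k,"r",np.hypot(*d[:2]),"ang",np.arctan2(d[0],d[1]))
np.save("jig.npy",q)
E
```

```text
[ 0.53419714 -0.07424541 -0.20045415] [[-2.2, -1.2], [1.6, -0.8], [-0.7, -0.3], [0.2, -0.1], [-0.0, -0.1], [0.8, 0.1], [-0.8, 0.5], [-0.7, 0.1], [0.2, 0.7], [0.3, 0.2], [0.6, 2.1]]
[[ 0.51926356 -0.14774363  0.064     ]]
[[ 0.54116614 -0.03994624  0.05      ]]
knob [ 0.54397222 -0.03823925  0.1       ] r 0.11225741490827236 ang 0.021470203488553382
```

Request:
move_arm(increments=[[0.5,0.68,0.12,0,0,0,0.03],[0.5,0.67,0.11,0,0,0,0],[0.5,0,0,0.7,0,0,0],[0.5,0,0,0.7,0,0,0],[0.5,0,0,0.7,0,0,0],[0.5,0,0,0.7,0,0,0],[0.5,0,0,0.5,0,0,0],[0.5,0,0,0.26,0,0,0],[0.4,0,0,0,0,0,0],[0.3,0,0,0,0,0,0],[0.2,0,0,0,0,0,0],[0.1,0,0,0,0,0,0],[0.1,0,0,0,0,0,0],[0.1,0,0,0,0,0,0]], force=8)

```text
time_s: 4.8
ee_pos: [0.5458, -0.0384, 0.0735]
eef_rot: [3.14, -0.0, 1.351]
force: [-0.9, 1.1, 7.3]
grip_width: 0.0178
grip_force: 8.0
```

Request:
move_arm(increments=[[0.1,0,0,-0.06,0,0,0],[0.1,-0.01,0.24,0,0,0,0.108],[0.1,-0.01,0.24,0,0,0,0.108],[0.1,-0.01,0.24,0,0,0,0.108],[0.1,-0.01,0.24,0,0,0,0.108],[0.1,-0.01,0.24,0,0,0,0.108],[0.1,-0.01,0.24,0,0,0,0.108],[0.1,-0.01,0.24,0,0,0,0.108],[0.1,-0.01,0.24,0,0,0,0.108],[0.1,-0.01,0.24,0,0,0,0.108],[0.1,-0.01,0.24,0,0,0,0.108],[0.1,0,0,0,0,0,0],[0.1,0,0,0,0,0,0]])

```text
time_s: 6.1
ee_pos: [0.6278, -0.117, 0.0749]
eef_rot: [-3.141, 0.004, 0.27]
force: [-8.7, -3.8, -0.4]
grip_width: 0.0175
grip_force: 8.0
```

```bash
python3 - <<'E'
from h import *
q=np.load("jig.npy");o=ctrl.get_obs()
d=R.from_euler('z',-q[2]).apply(o["ee_pos"]-np.array([.51926,-.14774,0]));print(np.hypot(*d[:2]),np.arctan2(d[0],d[1]),o["force"],o["ee_pos"])
E
```

```text
0.11275570335293533 1.0945768768674795 [-8.67186285 -3.81881589 -0.36332396] [ 0.62775547 -0.11703849  0.07488263]
```

Request:
move_arm(increments=[[0.2,0,0,0,0,0,0],[0.35,0,0,0,0,0,0],[0.5,0,0,0,0,0,0],[0.5,0,0,0,0,0,0],[0.5,0,0,-0.5,0,0,0],[0.5,0,0,-0.75,0,0,0],[0.5,0,0,-0.75,0,0,0],[0.5,0,0,-0.75,0,0,0],[0.5,0,0,-0.75,0,0,0],[0.5,0,-0.88,0,0,0,0],[0.5,0,-0.88,0,0,0,0],[0.5,0,-0.88,0,0,0,0],[0.5,0,-0.88,0,0,0,0],[0.5,0,-0.88,0,0,0,0],[0.5,0,-0.88,0,0,0,0],[0.5,0,-0.88,0,0,0,0]])

```text
time_s: 7.7
ee_pos: [0.546, 0.1823, 0.2508]
eef_rot: [-3.142, -0.001, 0.271]
force: [1.0, -0.2, 0.3]
grip_width: 0.0466
grip_force: 0.0
```

Request:
move_arm(increments=[[0.7,0,0,0,0,0,-0.146],[0.7,0,0,0,0,0,-0.146],[0.7,0,0,0,0,0,-0.146],[0.7,0,0,0,0,0,-0.146],[0.7,0,0,0,0,0,-0.146],[0.7,0,0,0,0,0,-0.146],[0.7,0,0,0,0,0,-0.146],[0.7,0,0,0,0,0,-0.146],[0.7,0,0,0,0,0,-0.146],[0.7,0,0,0,0,0,-0.146],[0.7,0,0,0,0,0,-0.146],[0.7,0,0,0,0,0,0],[0.7,0,0,0,0,0,0]])

```text
time_s: 9.0
ee_pos: [0.5468, 0.1807, 0.2505]
eef_rot: [3.141, -0.0, 1.872]
force: [0.6, -0.1, -0.3]
grip_width: 0.0657
grip_force: 0.0
```

```bash
python3 - <<'E'
from h import *
import pickle
o=ctrl.get_obs(); w=ctrl.camera("wrist"); print(o["ee_pos"],o["eef_rot"],o["time_s"],o["force"])
pickle.dump((o,w),open("w2.pkl","wb"))
for d in ctrl.cut_out("cover",w)[:3]:
    m=d["mask"]; print(round(d["conf"],2),np.round(d["centre"]),m.sum())
t=ctrl.camera("top")
a=cv2.resize(w["color"],(560,420)); b=cv2.resize(t["color"][130:210,225:345],(240,160),interpolation=cv2.INTER_CUBIC)
c=np.zeros((420,800,3),np.uint8); c[:,:560]=a; c[:160,560:]=b
cv2.imwrite("pics/w2.png",c)
E
```

```text
[0.54675335 0.18068684 0.25051395] [ 3.14149986e+00 -1.90667088e-05  1.87249627e+00] 9.0 [ 0.62734476 -0.13486999 -0.25993767]
0.93 [ 17. 166.] 2917
0.89 [121. 251.] 6554
0.89 [18. 18.] 1842
```

View pics/w2.png

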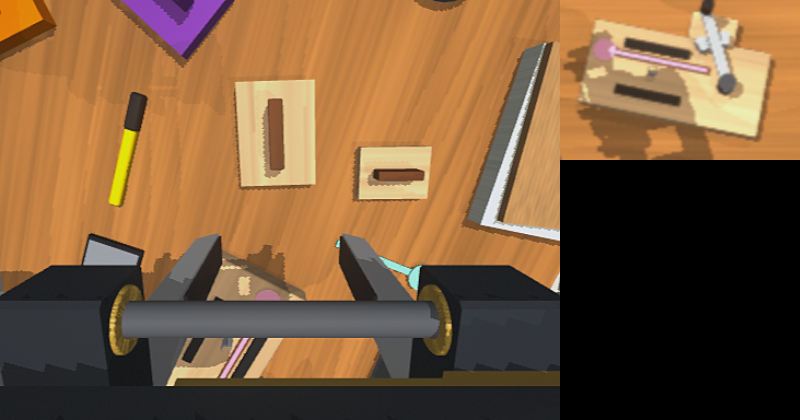

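The picture shows the lever over the notch and the cover at (275,133), nearly aligned with the tool. I'll fit its pose by matching the outline.

```bash
python3 - <<'E'
from h import *
import pickle
from scipy.optimize import minimize
o,w=pickle.load(open("w2.pkl","rb")); T=wpose(o,w); im=w["color"]
hsv=cv2.cvtColor(im,cv2.COLOR_BGR2HSV)
roi=np.zeros(im.shape[:2],np.uint8); roi[66:178,205:296]=1
# rib: dark; plate: bright low saturation vs table
print("plate",hsv[90,230],hsv[150,270],"table",hsv[120,205],hsv[60,250],"rib",hsv[120,250])
L=im.sum(2)
rib=((hsv[...,2]<150)&(roi>0)); rib[:75]=0; rib[172:]=0; rib[:,:222]=0; rib[:,283:]=0
plate=((hsv[...,1]<140)&(hsv[...,2]>150)&(roi>0))
n,l,s,c=cv2.connectedComponentsWithStats((plate|rib).astype(np.uint8)); i=1+s[1:,4].argmax(); m=l==i; print(s[i],c[i])
m=cv2.morphologyEx(m.astype(np.uint8),cv2.MORPH_CLOSE,np.ones((5,5)))
box=lambda hx,hy,z0,z1:np.array([[a,b,z] for a in(-hx,hx) for b in(-hy,hy) for z in(z0,z1)])
P=box(.045,.06,0,.024);Rb=box(.008,.0375,.024,.06)
def render(q,S=4):
    M=np.zeros((384*S,512*S),np.uint8)
    for B in(P,):
        X=R.from_euler('z',q[2]).apply(B)+[q[0],q[1],0]
        u=np.array([proj(w,x,T) for x in X]); h=cv2.convexHull(((u+.5)*S).astype(np.float32))
        cv2.fillConvexPoly(M,h.round().astype(np.int32),1)
    return M
mS=cv2.resize(m,None,fx=4,fy=4,interpolation=cv2.INTER_NEAREST)
def cost(v):
    M=render([.525+v[0]/1e3,.237+v[1]/1e3,.305+v[2]/100]); return 1-(M&mS).sum()/(M|mS).sum()
r=minimize(cost,[0,0,0],method='Nelder-Mead',options=dict(initial_simplex=[[0,0,0],[8,0,0],[0,8,0],[0,0,8]],xatol=.05,fatol=1e-5))
q=np.array([.525+r.x[0]/1e3,.237+r.x[1]/1e3,.305+r.x[2]/100]);print(q,r.fun)
np.save("cover.npy",q)
# rib check
rc=cv2.minAreaRect(np.argwhere(rib)[:,::-1].astype(np.float32)); print("ribrect",rc)
X=R.from_euler('z',q[2]).apply(Rb)+[q[0],q[1],0]; print("pred",[proj(w,x,T).round(1).tolist() for x in X])
d=q[:2]-o["ee_pos"][:2]; s_=o["eef_rot"][2]; print("move mm",1e3*(d@[np.cos(s_),np.sin(s_)]),1e3*(d@[np.sin(s_),-np.cos(s_)]),"dpsi",q[2]+np.pi/2-s_)
v=im.copy(); cs,_=cv2.findContours(cv2.resize(render(q),(512,384),interpolation=cv2.INTER_NEAREST),0,1); cv2.drawContours(v,cs,-1,(0,255,0),1)
h=cv2.convexHull(np.array([proj(w,x,T) for x in X[[1,3,5,7]]]).astype(np.float32)).round().astype(int); cv2.polylines(v,[h],True,(255,0,0),1)
cv2.imwrite("pics/fit.png",cv2.resize(v[60:185,190:310],None,fx=4,fy=4,interpolation=cv2.INTER_NEAREST))
E
```

```text
plate [ 16 108 218] [ 20  96 228] table [ 15 163 191] [ 15 165 184] rib [ 12 153 135]
[ 215   72   74  100 6957] [252.54592497 121.64913037]
[0.52369292 0.23625982 0.33446718] 0.030920168443687834
ribrect ((252.0, 130.5), (81.0, 60.0), 90.0)
pred [[247.5, 152.5], [246.7, 155.8], [245.1, 92.8], [244.1, 90.3], [259.7, 152.1], [260.1, 155.3], [257.8, 92.4], [258.0, 89.8]]
move mm 59.915166445384855 -5.50568270409105 dpsi 0.03276723368047052
```

View pics/fit.png

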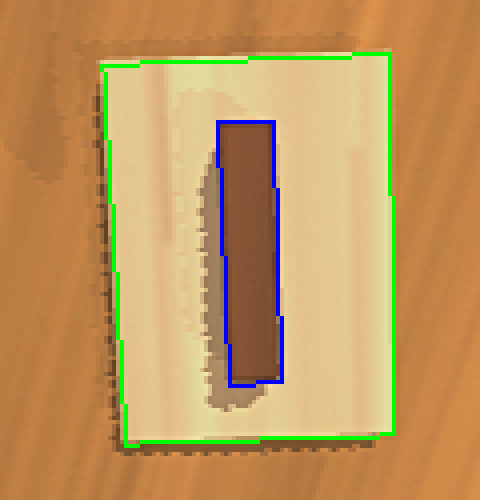

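Request:
move_arm(increments=[[0.6,0.6,-0.06,0,0,0,-0.033],[0.5,0.6,-0.05,0,0,0,0],[0.5,0,0,0.8,0,0,0],[0.5,0,0,0.8,0,0,0],[0.5,0,0,0.8,0,0,0],[0.5,0,0,0.8,0,0,0],[0.5,0,0,0.6,0,0,0],[0.5,0,0,0.4,0,0,0],[0.5,0,0,0.22,0,0,0],[0.4,0,0,0,0,0,0],[0.3,0,0,0,0,0,0],[0.2,0,0,0,0,0,0],[0.1,0,0,0,0,0,0],[0.05,0,0,0,0,0,0],[0.05,0,0,0,0,0,0],[0.05,0,0,0,0,0,0]], force=40)

```text
time_s: 10.75
ee_pos: [0.5232, 0.2361, 0.0305]
eef_rot: [3.14, -0.0, 1.91]
force: [1.0, 0.6, 6.6]
grip_width: 0.0156
grip_force: 40.0
```

```bash
python3 - <<'E'
from h import *
import pickle
o,w=pickle.load(open("w1.pkl","rb")); T=wpose(o,w); q=np.load("jig.npy")
def J(u,v,z): return R.from_euler('z',-q[2]).apply(unproj(w,u/1.5625,v/1.5625,z,T)-[q[0],q[1],0])*1e3
for u,v in((463,268),(478,252),(482,315),(508,312)):
    a=J(u,v,.052); print((u,v),a.round(1),np.hypot(a[0],a[1]+75),np.arctan2(a[0],a[1]+75))
cv2.imwrite("pics/quad.png",cv2.resize(w["color"][140:215,250:350],(800,600),interpolation=cv2.INTER_CUBIC))
o=ctrl.get_obs();c=np.load("cover.npy")
pin=R.from_euler('z',q[2]).apply([0,.035,0])+[q[0],q[1],0]; t=pin+R.from_euler('z',q[2]).apply([0,.02,0])
d=t[:2]-c[:2]; s=o["eef_rot"][2]; print("target",t,"from grasp pose move mm",1e3*(d@[np.cos(s),np.sin(s)]),1e3*(d@[np.sin(s),-np.cos(s)]),"dyaw",q[2]-c[2], "tcp-cover",o["ee_pos"][:2]-c[:2],s-c[2]-np.pi/2)
E
```

```text
(463, 268) [ 40.7 -28.3  52. ] 61.95911357291949 0.7160406449339755
(478, 252) [ 51.9 -15.4  52. ] 79.07981839538243 0.7163711549336151
(482, 315) [ 57.7 -66.6  52. ] 58.35080102391793 1.4268095300523616
(508, 312) [ 78.7 -63.8  52. ] 79.4688484024136 1.4298207965172813
target [ 0.54514843 -0.02034672  0.        ] from grasp pose move mm -249.1520403398227 -65.0424196067267 dyaw -0.5349213290063729 tcp-cover [-0.00046948 -0.00020497] 0.004307410608183737
```

View pics/quad.png

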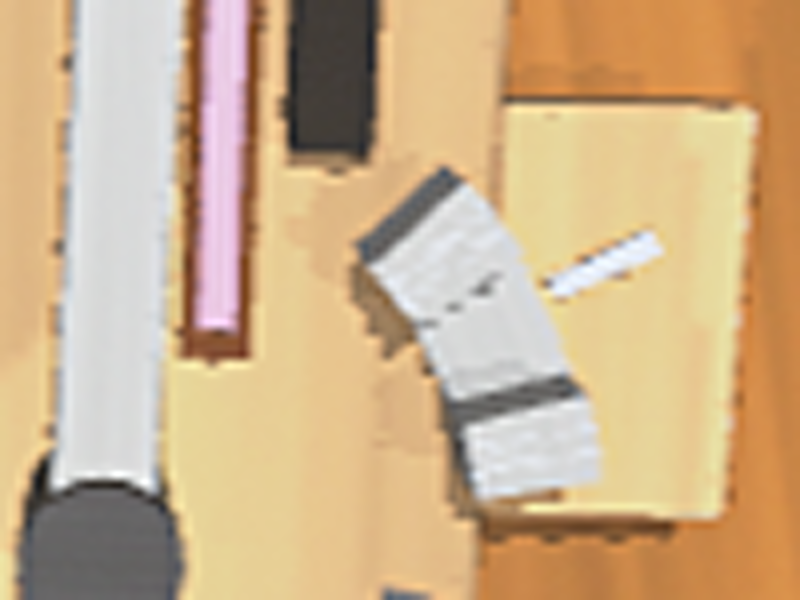

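The quadrant's near end is very close to where the cover's corner will go, so I'll put the cover down on the +y side of the pin and slide it towards -y. Lift and carry.

Request:
move_arm(increments=[[0.05,0,0,-0.3,0,0,0],[0.05,0,0,-0.6,0,0,0],[0.05,0,0,-0.6,0,0,0],[0.05,0,0,-0.3,0,0,0],[0.05,-0.5,-0.13,0,0,0,0],[0.05,-0.84,-0.22,0,0,0,0],[0.05,-0.84,-0.22,0,0,0,0],[0.05,-0.84,-0.22,0,0,0,0],[0.05,-0.84,-0.22,0,0,0,0],[0.05,-0.66,-0.18,0,0,0,0],[0.05,-0.5,-0.14,0,0,0,0.1],[0.05,0,0,0,0,0,0.125],[0.05,0,0,0,0,0,0.125],[0.05,0,0,0,0,0,0.125],[0.05,0,0,0,0,0,0.08],[0.05,0,0,0,0,0,0],[0.05,0,0,0,0,0,0]])

```text
time_s: 12.45
ee_pos: [0.5432, -0.023, 0.1199]
eef_rot: [3.142, 0.0, 1.357]
force: [-0.4, 0.1, -2.3]
grip_width: 0.0158
grip_force: 40.0
```

```bash
python3 - <<'E'
from h import *
o=ctrl.get_obs(); w=ctrl.camera("wrist"); print(o["ee_pos"],o["eef_rot"],o["time_s"],o["force"])
q=np.load("jig.npy"); T=wpose(o,w)
pin=R.from_euler('z',q[2]).apply([0,.035,0])+[q[0],q[1],0]
print("tcp in jig rel pin mm", R.from_euler('z',-q[2]).apply(o["ee_pos"]-pin)*1e3, "yaw err",o["eef_rot"][2]-np.pi/2-q[2])
v=w["color"].copy()
def poly(X,c): cv2.polylines(v,[np.array([proj(w,x,T) for x in X]).round().astype(int)],True,c,1)
poly(R.from_euler('z',q[2]).apply(np.array([[-65,135,30],[65,135,30],[65,-135,30],[-65,-135,30]])/1e3)+[q[0],q[1],0],(0,255,0))
zc=o["ee_pos"][2]-.0305+.024
poly(R.from_euler('z',o["eef_rot"][2]-np.pi/2).apply(np.array([[-45,60,0],[45,60,0],[45,-60,0],[-45,-60,0]])/1e3)+[*o["ee_pos"][:2],zc],(255,0,0))
cv2.imwrite("pics/w3.png",cv2.resize(v,(800,600)))
E
```

```text
[ 0.54320428 -0.02301677  0.1199029 ] [3.14151579e+00 8.80141792e-06 1.35738718e+00] 12.45 [-0.3674567   0.10401174 -2.30538258]
tcp in jig rel pin mm [ -1.37358227  16.99630337 119.90290367] yaw err -0.01295500113051809
```

View pics/w3.png

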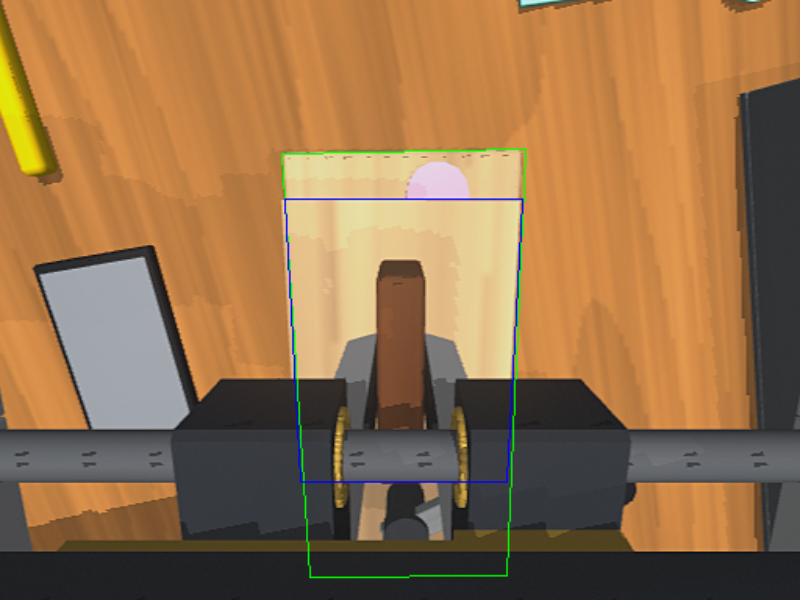

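Request:
move_arm(increments=[[0.05,0,0.03,0.3,0,0,0],[0.05,0,0,0.3,0,0,0],[0.05,0,0,0.1,0,0,0],[0.05,0,0,0.02,0,0,0],[0.05,0,0,0.02,0,0,0],[0.05,0,0,0,0,0,0],[0.05,0,0,0,0,0,0]])

```text
time_s: 13.2
ee_pos: [0.545, -0.0234, 0.083]
eef_rot: [3.141, -0.0, 1.355]
force: [0.2, 0.3, -2.4]
grip_width: 0.0159
grip_force: 40.0
```

Request:
move_arm(increments=[[0.05,0,0,0.02,0,0,0],[0.05,0,0,0.02,0,0,0],[0.05,0,0,0,0,0,0]])

```text
time_s: 13.5
ee_pos: [0.5448, -0.0234, 0.0805]
eef_rot: [3.141, -0.0, 1.355]
force: [1.5, 0.4, -1.4]
grip_width: 0.0155
grip_force: 40.0
```

Request:
move_arm(increments=[[0.05,0,0,0.02,0,0,0],[0.05,0,0,0,0,0,0],[0.05,0,0,0,0,0,0]])

```text
time_s: 13.8
ee_pos: [0.545, -0.0233, 0.0804]
eef_rot: [3.141, -0.0, 1.355]
force: [-3.6, 1.5, 8.4]
grip_width: 0.0156
grip_force: 40.0
```

Request:
move_arm(increments=[[0.05,0,0,0.02,0,0,0],[0.05,0,0,0,0,0,0],[0.05,0,0,0,0,0,0]])

```text
time_s: 14.1
ee_pos: [0.5451, -0.0233, 0.0803]
eef_rot: [3.14, -0.0, 1.355]
force: [-9.5, 2.7, 19.1]
grip_width: 0.0163
grip_force: 40.0
```

Request:
move_arm(increments=[[0.05,0,0,-0.016,0,0,0],[0.05,-0.03,0,0,0,0,0],[0.05,-0.03,0,0,0,0,0],[0.05,-0.03,0,0,0,0,0],[0.05,-0.03,0,0,0,0,0],[0.05,-0.03,0,0,0,0,0],[0.05,-0.03,0,0,0,0,0],[0.05,0,0,0,0,0,0]])

```text
time_s: 14.9
ee_pos: [0.5438, -0.0317, 0.0804]
eef_rot: [3.139, -0.001, 1.355]
force: [0.7, 3.6, 7.1]
grip_width: 0.0157
grip_force: 40.0
```

Request:
move_arm(increments=[[0.05,-0.02,0,0,0,0,0],[0.05,-0.02,0,0,0,0,0],[0.05,0,0,0,0,0,0]])

```text
time_s: 15.2
ee_pos: [0.5432, -0.0339, 0.0801]
eef_rot: [3.139, -0.001, 1.355]
force: [2.5, 3.4, 6.3]
grip_width: 0.0156
grip_force: 40.0
```

Request:
move_arm(increments=[[0.05,-0.02,0,0,0,0,0],[0.05,-0.02,0,0,0,0,0],[0.05,0,0,0,0,0,0]])

```text
time_s: 15.5
ee_pos: [0.5415, -0.0363, 0.0788]
eef_rot: [-3.14, 0.0, 1.355]
force: [0.3, -0.9, -3.3]
grip_width: 0.0159
grip_force: 40.0
```

Request:
move_arm(increments=[[0.05,-0.02,0,0,0,0,0],[0.05,-0.02,0,0.02,0,0,0],[0.05,0,0,0.02,0,0,0],[0.05,0,0,0,0,0,0]])

```text
time_s: 15.9
ee_pos: [0.5414, -0.0381, 0.077]
eef_rot: [-3.141, 0.0, 1.355]
force: [0.1, 0.5, -2.5]
grip_width: 0.0158
grip_force: 40.0
```

Request:
move_arm(increments=[[0.05,0,0,0.02,0,0,0],[0.05,0,0,0.02,0,0,0],[0.05,0,0,0,0,0,0]])

```text
time_s: 16.2
ee_pos: [0.5415, -0.038, 0.0751]
eef_rot: [-3.141, 0.0, 1.355]
force: [-0.6, -1.2, -2.8]
grip_width: 0.0155
grip_force: 40.0
```

Request:
move_arm(increments=[[0.05,0,0,0.02,0,0,0],[0.05,0,0,0.02,0,0,0],[0.05,0,0,0.02,0,0,0],[0.05,0,0,0.02,0,0,0],[0.05,0,0,0.02,0,0,0],[0.05,0,0,0,0,0,0],[0.05,0,0,0,0,0,0]])

```text
time_s: 16.9
ee_pos: [0.5416, -0.038, 0.0702]
eef_rot: [-3.142, -0.0, 1.355]
force: [-1.0, 0.9, -2.1]
grip_width: 0.0157
grip_force: 40.0
```

Request:
move_arm(increments=[[0.05,0,0,0.02,0,0,0],[0.05,0,0,0.02,0,0,0],[0.05,0,0,0.02,0,0,0],[0.05,0,0,0,0,0,0],[0.05,0,0,0,0,0,0]])

```text
time_s: 17.4
ee_pos: [0.5417, -0.038, 0.0675]
eef_rot: [3.141, -0.0, 1.355]
force: [-2.1, 0.4, 3.6]
grip_width: 0.0157
grip_force: 40.0
```

On the strips, with no jam; pressing home.

Request:
move_arm(increments=[[0.05,0,0,0.02,0,0,0],[0.05,0,0,0.02,0,0,0],[0.05,0,0,0.02,0,0,0],[0.05,0,0,0.02,0,0,0],[0.05,0,0,0,0,0,0],[0.05,0,0,0,0,0,0]])

```text
time_s: 18.0
ee_pos: [0.5418, -0.038, 0.0639]
eef_rot: [3.141, -0.0, 1.355]
force: [-4.0, 1.5, 11.2]
grip_width: 0.0159
grip_force: 40.0
```

Request:
move_arm(increments=[[0.05,0,0,0.02,0,0,0],[0.05,0,0,0.02,0,0,0],[0.05,0,0,0,0,0,0],[0.05,0,0,0,0,0,0]])

```text
time_s: 18.4
ee_pos: [0.5419, -0.0379, 0.0633]
eef_rot: [3.14, -0.0, 1.355]
force: [-10.9, 3.1, 26.8]
grip_width: 0.016
grip_force: 40.0
```

```bash
python3 - <<'E'
from h import *
t=ctrl.camera("top"); s=ctrl.camera("scene")
c=np.zeros((480,800,3),np.uint8)
c[:400,:400]=cv2.resize(t["color"][120:220,235:335],(400,400),interpolation=cv2.INTER_CUBIC)
c[:400,400:]=cv2.resize(s["color"][150:250,165:265],(400,400),interpolation=cv2.INTER_CUBIC)
cv2.imwrite("pics/end.png",c); o=ctrl.get_obs(); print(o["ee_pos"],o["force"],o["time_s"])
E
```

```text
[ 0.54187725 -0.03790726  0.06325619] [-11.84085686   3.17358677  28.03682601] 18.5
```

View pics/end.png

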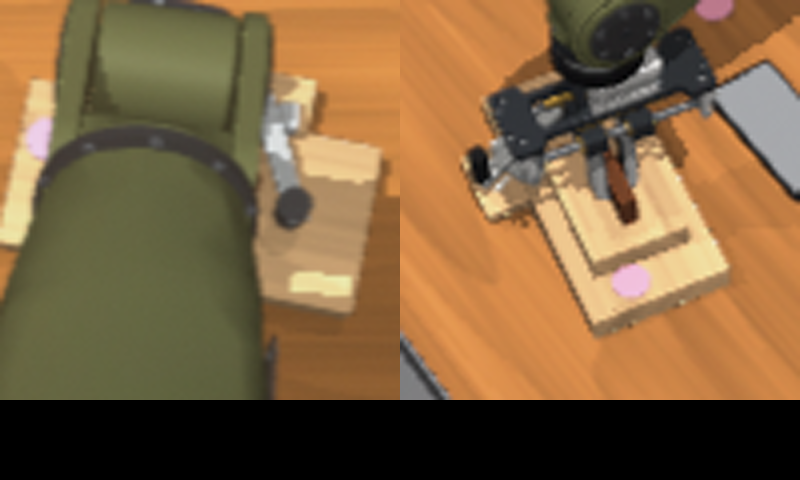

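The cover sits square and low on the jig in the right panel around (620,200). The lever is still turned out to the notch, from the pivot at (292,207) up to the quadrant in the left panel. Handing in.

```bash
python3 -c "
from station import ctrl
print(ctrl.hand_in())"
```

```text
the job is handed in; nothing more can be done
None
```

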